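Shut the hatch, then hold the case lid on its balance point

TASK

The instrument case is to get a new stay on its lid. Swing the small hatch in the lid fully shut, so that its tab drops behind the rim of its opening, while the lid is still down; then raise the lid by its grip bar to its balance point, where it stands upright and would fall neither way, without letting it tip over backwards. Finish while still holding the bar there, lid still and hatch shut, and leave the timer, tape roll and nippers beside the case alone.

Things in the scene. Friction and masses are not known exactly. Their poses are not given: they have to be found in the camera images.
- case: Low open aluminium instrument case, fixed to the worktop, 150 (its x, depth) x 240 (its y, width) x 70 mm high, walls 4 mm. Origin: centre of its underside. Its front faces its -x, x points to the rear, y to the left, z up. A white lid, 8 mm thick, 150 x 240 mm, closes it; its top lies 80 mm above the worktop when down.
- lid_hinge (a point): Middle of the lid's hinge axis, which runs along the case's y at the rear top edge, 75 mm behind the case's origin and 76 mm above the worktop, in the mid plane of the lid.
- lid (a joint): Angle of the lid about its hinge, rad: 0 lying shut, grows as its front edge rises; it balances standing upright at 1.56 and stops at 1.95, leaning back. It moves freely: below the balance point it falls shut, beyond it falls back. It weighs about 0.5 kg with bar and hatch (varying by a third; 2 to 4 N at the bar lift it).
- grip_bar (a point): Round steel grip bar of the lid (lid_c0 in the rules), 12 mm thick, 132 mm long, on two flat arms (120 mm apart, 8 mm wide) that stand out of the lid's front edge in the lid's plane. The point is the middle of the bar, which is free for 112 mm between the arms. It runs along the case's y, 208 mm from the lid's hinge axis and 58 mm beyond the lid's front edge; with the lid down it lies in front of the case, 76 mm above the worktop.
- hatch_hinge (a point): Middle of the hatch's hinge axis, parallel to the lid's, on top of the lid: 46 mm in front of the lid's hinge axis, 55 mm to the left of the lid's middle, 84 mm above the worktop with the lid down.
- hatch_edge (a point): Middle of the free edge of the grey plastic hatch, 87 mm from its hinge axis. The hatch plate is 90 mm wide and 5 mm thick, with the hinge axis in its mid plane; a tab, 40 mm wide, stands out 16 mm from its inner face near the free edge and drops just behind the front rim of the opening when shut.
- hatch (a joint): Angle of the hatch about its hinge relative to the lid, rad: 0 fully shut, flat on the lid, tab behind the rim; at the start it stands open leaning back, 1.75 to 2.1 (stop 2.2). Its stiff hinge (about 0.05 N m) keeps it where it is left; a push of 1 to 2 N on its rear face swings it.
- timer: White kitchen timer with a grey dial, 66 x 66 x 47 mm, loose, close to the right or left side of the case. Origin: centre of its underside.
- tape_roll: Cream roll of tape lying flat, 68 mm across, 19 mm high, loose, close to the right or left side of the case. Origin: centre of its underside.
- nippers: Steel hand nippers lying flat, 124 x 40 x 13 mm, loose, to the right or left of the case. Origin: centre of their underside.

How it is judged:
By the outcome, as a careful person would: the job done as asked, in the order asked, and still so for the second after the job is handed in, while the arm keeps its last pose, push and grip.
It also fails if it takes over 54 s, if anything falls off the work surface, if the arm or the gripper's body presses on something with over 40 N, if the wrist force passes 120 N, or if a joint passes its speed limit or range.

ROBOT

A 6-joint arm with a two-finger parallel gripper is mounted at the origin on a cart in front of the work surface, level with it; the furniture and walls round the work are solid. World frame = base frame: x ahead of the robot, y to its left, z up, the work surface at z = 0. Lengths are in m, angles in rad, forces in N, time in s.
With the tool pointing down it reaches from about 0.4 to 0.825 m from the base axis. Payload 7 kg.
Tool frame: the origin (TCP) lies on the front face of the gripper's body, between the roots of the fingers; the fingertips stand 66 mm ahead of it and the grasp point (between the pads) lies 47 mm ahead of it; z points along the fingers, y is the line along which they close (so a half turn about z gives the same grasp; the last joint's range is limited). The gripper opens to 88 mm and grips with 3 to 60 N. Pads are 19 mm wide; open, the fingers measure 130 mm over their backs; the gripper's body (78 mm by 193 mm) begins 47 mm behind the grasp point.
Start: joints at [1.416, 0.359, 0.012, 0, -1.224, -0.288], TCP at [0.289, 0.61, 0.292] pointing down, gripper open.
Joint ranges: [-3.07, 3.07], [-1.43, 2.12], [-1.02, 1.25], [-3.03, 1.67], [-3.05, -0], [-3.03, 3.03]. Speed limits (rad/s): [2.39, 2.39, 3.01, 3.14, 3.14, 3.14].

INTERFACE

Orientations are given as [roll, pitch, yaw] about the fixed x, y, z axes, in that order (R = Rz(yaw) Ry(pitch) Rx(roll)).
In Python, from station import arm gives the robot as it stands. The module is installed in compiled form; this text tells all that it offers.
- The arm moves only by the tool move_arm, never from a script. Its argument "increments" is a list of rows, each an object of numbers: "jaw": the gripper command: -1 is shut, 1 is fully open, values between are in proportion; "dx", "dy", "dz": the shift along the tool's x, y, z in m; "twist": the turn about the tool's z in rad. A call has 1 to 12 rows; each row shifts and turns the commanded pose from where the row before left it, along the tool's axes as they then stand; what a row does not reach is not made up. A row lasts 1/12 s, in which the tool goes at most 41.7 mm and 7.16 degrees, less where a joint would pass 70% of its speed; a pose out of reach is approached as far as the arm can. A call is refused whole if a number of a shift passes 0.0417 or a number of a turn 0.125, either way. A call with a gripper value outside its range is refused whole. The fingers move at their own pace and stop on an object; "force" is the grip in N (left out, the last holds). Time passes only in rows, so rows that do not move let the fingers close. It gives the time, the measured TCP pose, the force, the opening and the grip force at its end, in the units of the state.
- arm.get_state(): the state, without advancing time (a new reading comes with each control period).
- arm.grab_frame(name): name is "side" or "top" or "wrist"; returns the picture (480x640x3 uint8, blue, green, red); there is no depth.
- arm.camera_info(name): a dict with "K" (3x3 intrinsics, pixels), "extrinsics" (4x4, takes a point from camera to world coordinates). Camera axes: x right, y down, z forward; pixel columns grow to the right and rows downward; lengths in m; the calibration is good to about 2 mm. A picture is of the moment at which its call begins: read the wrist's pose just before it. camera_info takes no time and is no camera call; for the wrist camera it gives the pose at the moment of the call.
- arm.job_done(): hands the job in; it is judged then, once.
Trained networks look in the newest picture that a camera, given by its name, has taken for a name from the list of things; names that differ only in an ending like _2 or _b are one class to them, and where a whole thing is asked for, a point or a joint stands for the part that bears it (a point fixed in the world has none). Each returns a list of dicts, best first, with "score" (0 to 1); they miss things now and then, are a little off and sometimes report something else, mostly with a low value. They report only what shows in the picture. A call takes as long as a camera call.
- arm.find_in(camera, name): "position" ([x, y, z] in m, in world coordinates, good to about 4 mm: the middle of the surface that is visible of it).
- arm.silhouettes(camera, name): "pixels" (480x640 bool, what is visible of it).
- arm.pinpoint(camera, name): "position" ([x, y, z] in m, in world coordinates, good to about 4 mm: a listed point, or the origin of a listed thing).
The state is a dict: "t": time; "q": joint angles; "qd": joint speeds; "joint_efforts": joint torques, N m; "eef_pos": TCP position; "ee_rot": TCP orientation; "force": force on the tool from outside, world axes, zero at the start; "moment": the same for the moment, N m; "width": finger opening in m; "gripper_force": force on a finger pad.
Only numpy, scipy, OpenCV 4.12 (cv2) and the standard library are available. Lean on these libraries where they do the work, as an engineer would, in place of code of your own. Each camera call takes 0.05 s, during which the arm holds its last target. There are 200 camera calls.

## Working session

There is one attempt and no reset: what is moved stays moved. The work goes in short steps, Python scripts to look and compute and a tool call to move; the robot and the scene stay as the last step left them, time stands still between calls to the robot, and variables do not carry over. Pictures are saved under pics/ and viewed, at most 10 in all, crops included, and the job is handed in when it is done.

Besides the shell and the picture viewer there is one more tool, called after "Call:" as name(argument=value, ...) on one line, values as JSON. move_arm: Moves the arm, as the interface text tells. Its arguments: {"type":"object","properties":{"increments":{"type":"array"},"force":{"type":"number"}},"required":["increments"]}

```bash
mkdir -p pics; python3 - <<'E'
from station import arm
import cv2,numpy as np
for c in ["side","top"]:
    f=arm.grab_frame(c); cv2.imwrite(f"pics/{c}0.png",f)
    i=arm.camera_info(c); print(c,np.round(i["extrinsics"],3).tolist())
    for n in ["case","lid_hinge","grip_bar","hatch_hinge","hatch_edge","timer","tape_roll","nippers"]:
        r=arm.pinpoint(c,n)
        print(n,[(np.round(d["position"],3).tolist(),round(d["score"],2)) for d in r[:2]])
s=arm.get_state();print(s)
E
```

```text
side [[0.875, -0.296, 0.384, 0.16], [-0.485, -0.499, 0.718, -0.75], [-0.021, -0.814, -0.58, 0.723], [0.0, 0.0, 0.0, 1.0]]
case [([0.59, 0.169, 0.002], 0.71)]
lid_hinge [([0.661, 0.162, 0.074], 0.59)]
grip_bar [([0.455, 0.174, 0.078], 0.93), ([0.653, 0.22, 0.163], 0.43)]
hatch_hinge [([0.618, 0.215, 0.086], 0.88), ([0.654, 0.22, 0.162], 0.26)]
hatch_edge [([0.654, 0.221, 0.16], 0.96)]
timer [([0.463, -0.044, -0.004], 0.73)]
tape_roll [([0.63, 0.376, -0.001], 0.56)]
nippers [([0.664, -0.067, 0.0], 0.53)]
top [[-0.023, -0.993, 0.114, 0.439], [-1.0, 0.024, 0.009, 0.058], [-0.011, -0.114, -0.993, 1.507], [0.0, 0.0, 0.0, 1.0]]
case [([0.588, 0.168, 0.002], 0.81)]
lid_hinge [([0.664, 0.161, 0.078], 0.85)]
grip_bar [([0.452, 0.171, 0.075], 0.88)]
hatch_hinge [([0.616, 0.221, 0.082], 0.89)]
hatch_edge [([0.657, 0.217, 0.166], 0.73)]
timer [([0.464, -0.05, 0.003], 0.88)]
tape_roll [([0.629, 0.38, 0.0], 0.57)]
nippers [([0.665, -0.066, 0.002], 0.52)]
{'t': 0.9, 'q': array([ 1.41612075e+00,  3.58571690e-01,  1.19405952e-02,  2.41046533e-05,
       -1.22407644e+00, -2.88120350e-01]), 'qd': array([-4.88902364e-05,  3.67840893e-04, -2.19064464e-04, -1.88221157e-03,
       -3.44152797e-04, -7.90758633e-05]), 'joint_efforts': array([ 2.62950070e-04, -5.82359004e+01,  2.93302381e+01,  7.00277969e+00,
        1.26057031e-02, -2.00579819e-06]), 'eef_pos': array([0.28922137, 0.60990332, 0.29220161]), 'ee_rot': array([-3.14150108e+00,  3.49392653e-06, -4.42787741e-01]), 'force': array([ 0.54731128,  0.11735835, -0.5606417 ]), 'moment': array([ 0.01038608,  0.01772077, -0.03826875]), 'gripper_force': 0.0, 'width': 0.08762196934550436}
```

View pics/side0.png

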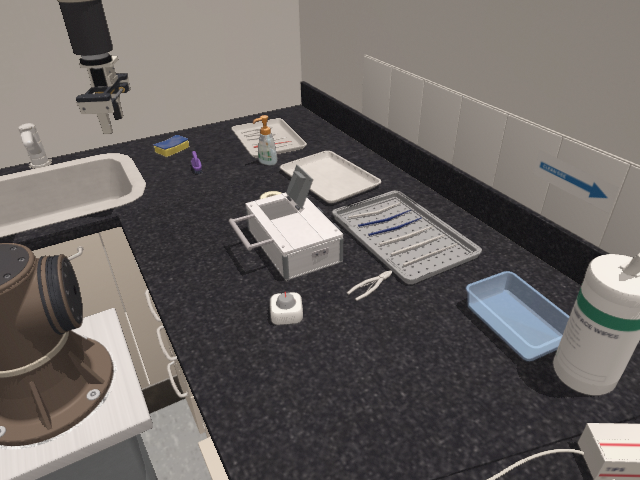

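View pics/top0.png

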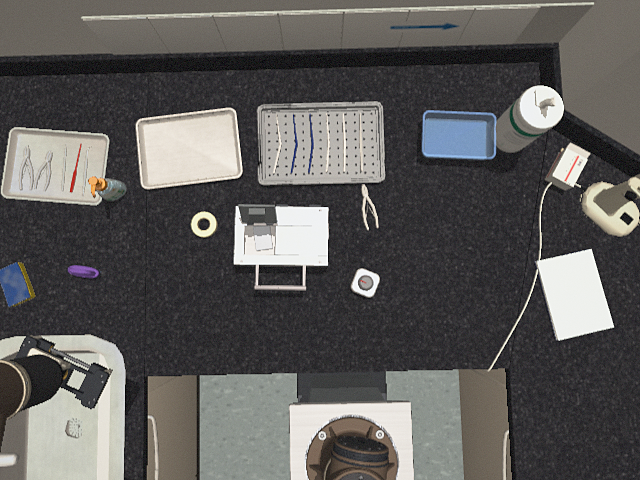

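Call:
move_arm(increments=[{"jaw": -1, "dx": 0.036, "dy": 0.012}, {"jaw": -1, "dx": 0.036, "dy": 0.012}, {"jaw": -1, "dx": 0.036, "dy": 0.012}, {"jaw": -1, "dx": 0.036, "dy": 0.012}, {"jaw": -1, "dx": 0.036, "dy": 0.012}, {"jaw": -1, "dx": 0.036, "dy": 0.012}, {"jaw": -1, "dx": 0.036, "dy": 0.012}, {"jaw": -1, "dx": 0.036, "dy": 0.012}, {"jaw": -1, "dx": 0.036, "dy": 0.012}, {"jaw": -1, "dx": 0.036, "dy": 0.012}, {"jaw": -1, "dx": 0.036, "dy": 0.012}, {"jaw": -1, "dx": 0.036, "dy": 0.012}], force=20)

```text
$.increments[0]: bad value
```

Call:
move_arm(increments=[{"jaw": -1, "dx": 0.036, "dy": 0.012}, {"jaw": -1, "dx": 0.036, "dy": 0.012}, {"jaw": -1, "dx": 0.036, "dy": 0.012}, {"jaw": -1, "twist": 0.12}, {"jaw": -1, "twist": 0.12}, {"jaw": -1, "twist": 0.12}, {"jaw": -1, "twist": 0.12}, {"jaw": -1, "twist": 0.12}, {"jaw": -1, "twist": 0.12}, {"jaw": -1, "twist": 0.12}, {"jaw": -1, "twist": 0.12}, {"jaw": -1, "twist": 0.12}])

```text
$.increments[0]: bad value
```

Call:
move_arm(increments=[{"jaw": -1, "twist": 0.1}, {"jaw": -1}])

```text
$.increments[0]: bad value
```

Call:
move_arm(increments=[{"jaw": -1, "dx": 0.036, "dy": 0.012, "dz": 0, "twist": 0}], force=20)

```text
t: 0.98
eef_pos: [0.3139, 0.5866, 0.2915]
ee_rot: [-3.141, 0.0, -0.439]
force: [1.2, -0.2, 0.3]
width: 0.0845
gripper_force: 0.0
```

All keys are required.

Call:
move_arm(increments=[{"jaw": -1, "dx": 0.036, "dy": 0.012, "dz": 0, "twist": 0}, {"jaw": -1, "dx": 0.036, "dy": 0.012, "dz": 0, "twist": 0}, {"jaw": -1, "dx": 0.036, "dy": 0.012, "dz": 0, "twist": 0}, {"jaw": -1, "dx": 0.036, "dy": 0.012, "dz": 0, "twist": 0}, {"jaw": -1, "dx": 0.036, "dy": 0.012, "dz": 0, "twist": 0}, {"jaw": -1, "dx": 0.036, "dy": 0.012, "dz": 0, "twist": 0}, {"jaw": -1, "dx": 0.036, "dy": 0.012, "dz": 0, "twist": 0}, {"jaw": -1, "dx": 0.036, "dy": 0.012, "dz": 0, "twist": 0}, {"jaw": -1, "dx": 0.036, "dy": 0.012, "dz": 0, "twist": 0}, {"jaw": -1, "dx": 0.036, "dy": 0.012, "dz": 0, "twist": 0}, {"jaw": -1, "dx": 0.036, "dy": 0.012, "dz": 0, "twist": 0}, {"jaw": -1, "dx": 0.036, "dy": 0.012, "dz": 0, "twist": 0}])

```text
t: 1.98
eef_pos: [0.6464, 0.2669, 0.2924]
ee_rot: [-3.141, -0.0, -0.443]
force: [0.9, 0.7, -0.3]
width: 0.0065
gripper_force: 0.0
```

Call:
move_arm(increments=[{"jaw": -1, "dx": 0.036, "dy": 0.012, "dz": 0, "twist": 0}, {"jaw": -1, "dx": 0.036, "dy": 0.012, "dz": 0, "twist": 0}, {"jaw": -1, "dx": 0, "dy": 0, "dz": 0, "twist": 0.118}, {"jaw": -1, "dx": 0, "dy": 0, "dz": 0, "twist": 0.118}, {"jaw": -1, "dx": 0, "dy": 0, "dz": 0, "twist": 0.118}, {"jaw": -1, "dx": 0, "dy": 0, "dz": 0, "twist": 0.118}, {"jaw": -1, "dx": 0, "dy": 0, "dz": 0, "twist": 0.118}, {"jaw": -1, "dx": 0, "dy": 0, "dz": 0, "twist": 0.118}, {"jaw": -1, "dx": 0, "dy": 0, "dz": 0, "twist": 0.118}, {"jaw": -1, "dx": 0, "dy": 0, "dz": 0, "twist": 0.118}, {"jaw": -1, "dx": 0, "dy": 0, "dz": 0, "twist": 0.118}, {"jaw": -1, "dx": 0, "dy": 0, "dz": 0, "twist": 0.118}])

```text
t: 2.98
eef_pos: [0.7, 0.2158, 0.2921]
ee_rot: [3.141, -0.0, -1.629]
force: [-0.4, -0.1, -0.1]
width: 0.0005
gripper_force: 0.0
```

Call:
move_arm(increments=[{"jaw": -1, "dx": 0, "dy": 0, "dz": 0, "twist": 0}, {"jaw": -1, "dx": 0, "dy": 0, "dz": 0, "twist": 0}])

```text
t: 3.15
eef_pos: [0.7, 0.2159, 0.2921]
ee_rot: [3.142, -0.0, -1.619]
force: [-0.3, 0.7, 0.4]
width: 0.0001
gripper_force: 0.0
```

```bash
cat > h.py <<'E'
from station import arm
import cv2,numpy as np
def look(c,names):
    arm.grab_frame(c)
    for n in names:
        r=arm.pinpoint(c,n)
        print(c,n,[(np.round(d["position"],4).tolist(),round(d["score"],2)) for d in r[:2]])
E
python3 - <<'E'
from h import *
for c in ["wrist","top","side"]: look(c,["grip_bar","lid_hinge","hatch_hinge","hatch_edge"])
s=arm.get_state();print(s["eef_pos"],s["ee_rot"],s["width"],s["q"])
E
```

```text
wrist grip_bar [([0.4535, 0.1716, 0.0744], 0.74)]
wrist lid_hinge [([0.6637, 0.1669, 0.0748], 0.84)]
wrist hatch_hinge [([0.6161, 0.2191, 0.0843], 0.79)]
wrist hatch_edge [([0.6506, 0.2189, 0.163], 0.9)]
top grip_bar [([0.449, 0.1712, 0.0765], 0.85)]
top lid_hinge [([0.6671, 0.1638, 0.0772], 0.86), ([0.4656, -0.0481, 0.0005], 0.71)]
top hatch_hinge [([0.6192, 0.2208, 0.0854], 0.62)]
top hatch_edge [([0.6551, 0.2154, 0.1656], 0.69), ([0.6197, 0.2207, 0.0841], 0.37)]
side grip_bar [([0.4562, 0.1709, 0.0752], 0.6)]
side lid_hinge [([0.6639, 0.1648, 0.0746], 0.83)]
side hatch_hinge [([0.6175, 0.2187, 0.0874], 0.74)]
side hatch_edge [([0.6565, 0.2206, 0.1602], 0.72)]
[0.70003166 0.21585542 0.29216631] [-3.14156163e+00  1.48820695e-05 -1.62271293e+00] 0.00034170857183746895 [ 5.64013748e-01  4.53349309e-01  1.57816525e-01  6.03845855e-06
 -1.27522962e+00 -6.15932110e-01]
```

Call:
move_arm(increments=[{"jaw": -1, "dx": 0, "dy": 0, "dz": 0.024, "twist": 0}, {"jaw": -1, "dx": 0, "dy": 0, "dz": 0.024, "twist": 0}, {"jaw": -1, "dx": 0, "dy": 0, "dz": 0.024, "twist": 0}, {"jaw": -1, "dx": 0, "dy": 0, "dz": 0.024, "twist": 0}, {"jaw": -1, "dx": 0, "dy": 0, "dz": 0, "twist": 0}])

```text
t: 4.32
eef_pos: [0.6976, 0.215, 0.1903]
ee_rot: [3.134, -0.003, -1.624]
force: [-1.1, -0.7, -2.0]
width: 0.0005
gripper_force: 0.0
```

Call:
move_arm(increments=[{"jaw": -1, "dx": 0, "dy": 0.012, "dz": 0, "twist": 0}, {"jaw": -1, "dx": 0, "dy": 0.01, "dz": 0, "twist": 0}, {"jaw": -1, "dx": 0, "dy": 0.01, "dz": 0, "twist": 0}, {"jaw": -1, "dx": 0, "dy": 0.01, "dz": 0, "twist": 0}, {"jaw": -1, "dx": 0, "dy": 0.01, "dz": 0, "twist": 0}, {"jaw": -1, "dx": 0, "dy": 0.01, "dz": 0, "twist": 0}, {"jaw": -1, "dx": 0, "dy": 0.01, "dz": 0, "twist": 0}, {"jaw": -1, "dx": 0, "dy": 0, "dz": 0, "twist": 0}])

```text
t: 4.98
eef_pos: [0.6261, 0.2198, 0.1966]
ee_rot: [3.141, 0.0, -1.622]
force: [-0.2, 0.1, -0.2]
width: 0.0003
gripper_force: 0.0
```

```bash
python3 - <<'E'
from h import *
look("side",["hatch_hinge","hatch_edge"])
f=arm.grab_frame("side");cv2.imwrite("pics/s1.png",cv2.resize(f[130:310,200:400],None,fx=3,fy=3))
E
```

```text
side hatch_hinge [([0.6152, 0.2147, 0.0866], 0.68)]
side hatch_edge [([0.5996, 0.2259, 0.1662], 0.7)]
```

View pics/s1.png

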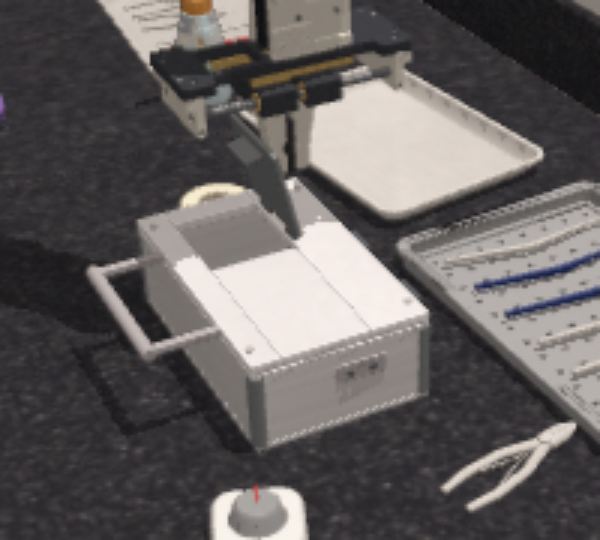

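The picture shows the hatch past vertical, leaning forward (crop ~265,185), pushed by the closed fingers (290,140). I'll continue along the arc.

Call:
move_arm(increments=[{"jaw": -1, "dx": 0, "dy": 0.01, "dz": 0, "twist": 0}, {"jaw": -1, "dx": 0, "dy": 0.012, "dz": 0, "twist": 0}, {"jaw": -1, "dx": 0, "dy": 0.012, "dz": 0, "twist": 0}, {"jaw": -1, "dx": 0, "dy": 0.008, "dz": 0.006, "twist": 0}, {"jaw": -1, "dx": 0, "dy": 0.008, "dz": 0.007, "twist": 0}, {"jaw": -1, "dx": 0, "dy": 0.008, "dz": 0.007, "twist": 0}, {"jaw": -1, "dx": 0, "dy": 0.004, "dz": 0.008, "twist": 0}, {"jaw": -1, "dx": 0, "dy": 0.002, "dz": 0.008, "twist": 0}, {"jaw": -1, "dx": 0, "dy": 0, "dz": 0.005, "twist": 0}, {"jaw": -1, "dx": 0, "dy": 0, "dz": 0, "twist": 0}])

```text
t: 6.02
eef_pos: [0.5637, 0.2226, 0.1534]
ee_rot: [3.14, -0.002, -1.623]
force: [-0.7, -0.7, -1.5]
width: 0.0004
gripper_force: 0.0
```

```bash
python3 - <<'E'
from h import *
s=arm.get_state();print(s["eef_pos"],s["force"])
look("side",["hatch_hinge","hatch_edge"])
f=arm.grab_frame("side");cv2.imwrite("pics/s2.png",cv2.resize(f[150:290,220:360],None,fx=4,fy=4))
E
```

```text
[0.56365907 0.22256936 0.15335122] [-0.72280345 -0.7309121  -1.45802616]
side hatch_hinge [([0.6189, 0.218, 0.0851], 0.87)]
side hatch_edge [([0.5325, 0.2264, 0.0824], 0.57)]
```

View pics/s2.png

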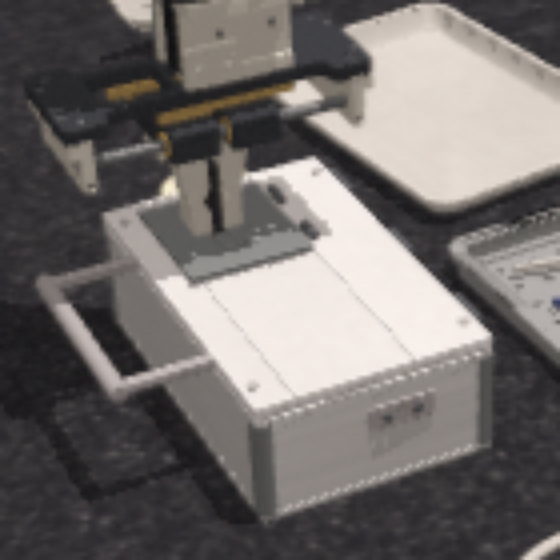

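The hatch is nearly flat (crop 230,240), fingertips on it at about 0.087 m. I'll press it home.

Call:
move_arm(increments=[{"jaw": -1, "dx": 0, "dy": 0.004, "dz": 0, "twist": 0}, {"jaw": -1, "dx": 0, "dy": 0, "dz": 0.002, "twist": 0}, {"jaw": -1, "dx": 0, "dy": 0, "dz": 0.001, "twist": 0}, {"jaw": -1, "dx": 0, "dy": 0, "dz": 0, "twist": 0}, {"jaw": -1, "dx": 0, "dy": 0, "dz": 0, "twist": 0}])

```text
t: 6.63
eef_pos: [0.5601, 0.2232, 0.1524]
ee_rot: [-3.142, 0.0, -1.623]
force: [-1.4, 0.3, 3.0]
width: 0.0005
gripper_force: 1.5
```

Call:
move_arm(increments=[{"jaw": -1, "dx": 0, "dy": 0, "dz": 0.002, "twist": 0}, {"jaw": -1, "dx": 0, "dy": 0, "dz": 0.001, "twist": 0}, {"jaw": -1, "dx": 0, "dy": 0, "dz": 0, "twist": 0}, {"jaw": -1, "dx": 0, "dy": 0, "dz": 0, "twist": 0}])

```text
t: 6.97
eef_pos: [0.5601, 0.2232, 0.1518]
ee_rot: [-3.14, 0.0, -1.622]
force: [-10.0, -0.8, 22.9]
width: 0.0005
gripper_force: 11.4
```

Call:
move_arm(increments=[{"jaw": -1, "dx": 0, "dy": 0, "dz": -0.005, "twist": 0}, {"jaw": -1, "dx": 0, "dy": 0, "dz": -0.02, "twist": 0}, {"jaw": -1, "dx": 0, "dy": 0, "dz": -0.03, "twist": 0}, {"jaw": -1, "dx": 0, "dy": 0, "dz": -0.02, "twist": 0}, {"jaw": -0.1, "dx": 0.019, "dy": 0.035, "dz": 0, "twist": 0}, {"jaw": -0.1, "dx": 0.019, "dy": 0.035, "dz": 0, "twist": 0}, {"jaw": -0.1, "dx": 0.019, "dy": 0.034, "dz": 0, "twist": 0}, {"jaw": -0.1, "dx": 0, "dy": 0, "dz": 0, "twist": 0}, {"jaw": -0.1, "dx": 0, "dy": 0, "dz": 0, "twist": 0}])

```text
t: 7.72
eef_pos: [0.4521, 0.1708, 0.2248]
ee_rot: [-3.141, 0.001, -1.622]
force: [1.5, 0.9, 0.6]
width: 0.0282
gripper_force: 0.0
```

```bash
python3 - <<'E'
from h import *
s=arm.get_state();print(s["eef_pos"],s["force"],s["width"])
for c in ["side","wrist","top"]: look(c,["hatch_hinge","hatch_edge","grip_bar"])
f=arm.grab_frame("side");cv2.imwrite("pics/s3.png",cv2.resize(f[150:290,220:360],None,fx=4,fy=4))
f=arm.grab_frame("wrist");cv2.imwrite("pics/w3.png",f)
E
```

```text
[0.45207819 0.17076961 0.22484829] [1.52556144 0.86818542 0.60161637] 0.028246579953553206
side hatch_hinge [([0.5875, 0.1659, 0.0026], 0.66), ([0.6157, 0.2174, 0.0848], 0.65)]
side hatch_edge [([0.5286, 0.2259, 0.0857], 0.92)]
side grip_bar [([0.4549, 0.1689, 0.0764], 0.64)]
wrist hatch_hinge []
wrist hatch_edge []
wrist grip_bar []
top hatch_hinge [([0.6177, 0.2216, 0.085], 0.83)]
top hatch_edge [([0.5339, 0.2209, 0.0847], 0.76)]
top grip_bar []
```

View pics/s3.png

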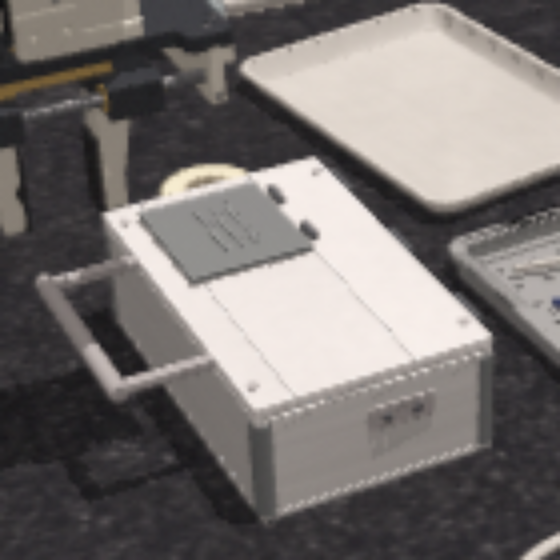

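View pics/w3.png

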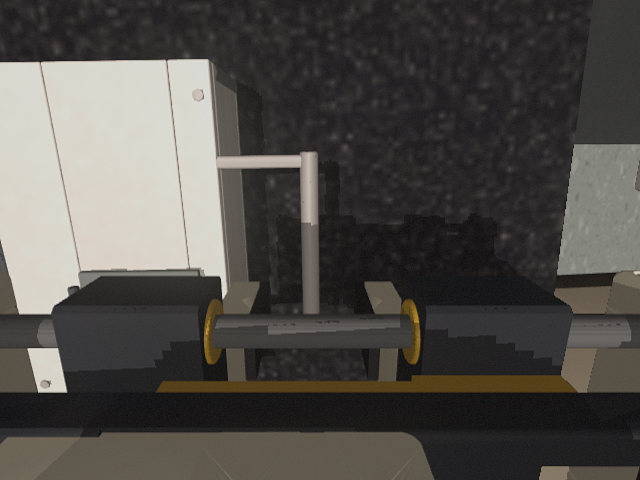

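Side view: hatch lies flat (crop 225,230). Wrist view: bar (310,240) is centred between the fingers (250–375). Descend.

Call:
move_arm(increments=[{"jaw": -0.1, "dx": 0, "dy": 0, "dz": 0.02, "twist": 0}, {"jaw": -0.1, "dx": 0, "dy": 0, "dz": 0.025, "twist": 0}, {"jaw": -0.1, "dx": 0, "dy": 0, "dz": 0.025, "twist": 0}, {"jaw": -0.1, "dx": 0, "dy": 0, "dz": 0.02, "twist": 0}, {"jaw": -0.1, "dx": 0, "dy": 0, "dz": 0.01, "twist": 0}, {"jaw": -0.1, "dx": 0, "dy": 0, "dz": 0, "twist": 0}, {"jaw": -0.1, "dx": 0, "dy": 0, "dz": 0, "twist": 0}])

```text
t: 9.0
eef_pos: [0.4534, 0.1715, 0.124]
ee_rot: [3.141, -0.001, -1.623]
force: [0.2, -0.4, 0.0]
width: 0.0394
gripper_force: 0.0
```

Call:
move_arm(increments=[{"jaw": -1, "dx": 0, "dy": 0, "dz": 0, "twist": 0}, {"jaw": -1, "dx": 0, "dy": 0, "dz": 0, "twist": 0}, {"jaw": -1, "dx": 0, "dy": 0, "dz": 0, "twist": 0}, {"jaw": -1, "dx": 0, "dy": 0, "dz": 0, "twist": 0}, {"jaw": -1, "dx": 0, "dy": 0, "dz": 0, "twist": 0}, {"jaw": -1, "dx": 0, "dy": 0, "dz": 0, "twist": 0}, {"jaw": -1, "dx": 0, "dy": 0, "dz": 0, "twist": 0}, {"jaw": -1, "dx": 0, "dy": 0, "dz": 0, "twist": 0}], force=10)

```text
t: 9.67
eef_pos: [0.4546, 0.1719, 0.1248]
ee_rot: [-3.139, 0.001, -1.622]
force: [4.8, -2.3, -0.8]
width: 0.0116
gripper_force: 10.0
```

Call:
move_arm(increments=[{"jaw": -1, "dx": 0, "dy": -0.0015, "dz": -0.0125, "twist": 0}, {"jaw": -1, "dx": 0, "dy": -0.0011, "dz": -0.0124, "twist": 0}, {"jaw": -1, "dx": 0, "dy": -0.0019, "dz": -0.0123, "twist": 0}, {"jaw": -1, "dx": 0, "dy": -0.0026, "dz": -0.0122, "twist": 0}, {"jaw": -1, "dx": 0, "dy": -0.0033, "dz": -0.012, "twist": 0}, {"jaw": -1, "dx": 0, "dy": -0.004, "dz": -0.0118, "twist": 0}, {"jaw": -1, "dx": 0, "dy": 0, "dz": 0, "twist": 0}])

```text
t: 10.25
eef_pos: [0.4677, 0.1712, 0.1991]
ee_rot: [-3.141, 0.001, -1.623]
force: [-3.9, 3.6, 0.0]
width: 0.0116
gripper_force: 10.0
```

```bash
python3 - <<'E'
from h import *
s=arm.get_state();print(s["eef_pos"],s["force"],s["width"],s["gripper_force"])
look("side",["hatch_hinge","hatch_edge","grip_bar"])
f=arm.grab_frame("side");cv2.imwrite("pics/s4.png",cv2.resize(f[130:290,200:360],None,fx=3,fy=3))
E
```

```text
[0.46774802 0.17117867 0.19913884] [-3.92696227  3.64515725  0.02364652] 0.011592188559713104 9.98739168047905
side hatch_hinge []
side hatch_edge [([0.542, 0.2256, 0.13], 0.88)]
side grip_bar [([0.4692, 0.1737, 0.1474], 0.91)]
```

View pics/s4.png

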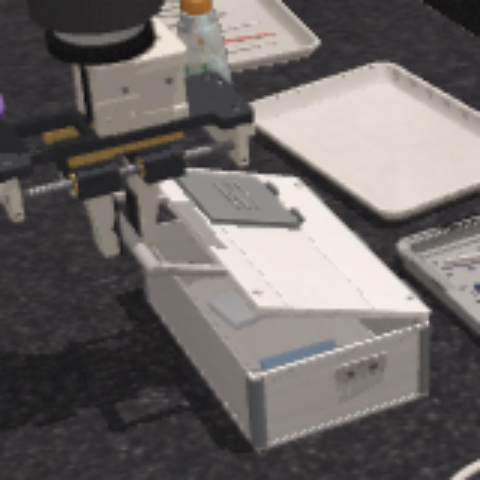

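The lid is lifting (crop 200,260) with the hatch flat on it (230,200). Continue.

Call:
move_arm(increments=[{"jaw": -1, "dx": 0, "dy": -0.0047, "dz": -0.0115, "twist": 0}, {"jaw": -1, "dx": 0, "dy": -0.0054, "dz": -0.0112, "twist": 0}, {"jaw": -1, "dx": 0, "dy": -0.0061, "dz": -0.0109, "twist": 0}, {"jaw": -1, "dx": 0, "dy": -0.0067, "dz": -0.0105, "twist": 0}, {"jaw": -1, "dx": 0, "dy": -0.0074, "dz": -0.0101, "twist": 0}, {"jaw": -1, "dx": 0, "dy": -0.0079, "dz": -0.0096, "twist": 0}, {"jaw": -1, "dx": 0, "dy": -0.0085, "dz": -0.0091, "twist": 0}, {"jaw": -1, "dx": 0, "dy": -0.009, "dz": -0.0086, "twist": 0}, {"jaw": -1, "dx": 0, "dy": -0.0095, "dz": -0.008, "twist": 0}, {"jaw": -1, "dx": 0, "dy": -0.01, "dz": -0.0075, "twist": 0}, {"jaw": -1, "dx": 0, "dy": 0, "dz": 0, "twist": 0}])

```text
t: 11.42
eef_pos: [0.5435, 0.1671, 0.2973]
ee_rot: [-3.14, 0.001, -1.622]
force: [-10.5, 1.2, 14.3]
width: 0.0115
gripper_force: 10.0
```

```bash
python3 - <<'E'
from h import *
s=arm.get_state();print(s["eef_pos"],s["force"],s["moment"],s["width"],s["gripper_force"])
for c in ["side","top"]:look(c,["hatch_hinge","hatch_edge","grip_bar","lid_hinge"])
E
```

```text
[0.54345366 0.16714615 0.29734813] [-10.52646528   1.18569109  14.31953674] [0.78390298 4.01423824 0.07763343] 0.011542999556281859 10.007139667868614
side hatch_hinge [([0.6451, 0.2152, 0.1216], 0.66)]
side hatch_edge [([0.5952, 0.2215, 0.1905], 0.57)]
side grip_bar [([0.5431, 0.1684, 0.2454], 0.95)]
side lid_hinge [([0.6641, 0.1643, 0.0762], 0.67)]
top hatch_hinge []
top hatch_edge []
top grip_bar []
top lid_hinge [([0.664, 0.1663, 0.0757], 0.72)]
```

Call:
move_arm(increments=[{"jaw": -1, "dx": 0, "dy": 0, "dz": -0.004, "twist": 0}, {"jaw": -1, "dx": 0, "dy": -0.0104, "dz": -0.0068, "twist": 0}, {"jaw": -1, "dx": 0, "dy": -0.0108, "dz": -0.0062, "twist": 0}, {"jaw": -1, "dx": 0, "dy": -0.0112, "dz": -0.0055, "twist": 0}, {"jaw": -1, "dx": 0, "dy": -0.0115, "dz": -0.0049, "twist": 0}, {"jaw": -1, "dx": 0, "dy": -0.0118, "dz": -0.0042, "twist": 0}, {"jaw": -1, "dx": 0, "dy": 0, "dz": 0, "twist": 0}, {"jaw": -1, "dx": 0, "dy": 0, "dz": 0, "twist": 0}], force=15)

```text
t: 12.58
eef_pos: [0.599, 0.1646, 0.3265]
ee_rot: [-3.14, 0.001, -1.623]
force: [-2.6, 3.7, 4.1]
width: 0.0112
gripper_force: 15.0
```

```bash
python3 - <<'E'
from h import *
s=arm.get_state();print(s["eef_pos"],s["force"],s["width"],s["gripper_force"])
for c in ["side","top"]:look(c,["hatch_hinge","hatch_edge","grip_bar","lid_hinge"])
E
```

```text
[0.59896001 0.1645529  0.32654273] [-2.55770682  3.6514101   4.07843572] 0.011245520588217898 15.021492540836334
side hatch_hinge [([0.6553, 0.2172, 0.1255], 0.93)]
side hatch_edge [([0.6313, 0.2202, 0.2048], 0.66)]
side grip_bar [([0.5958, 0.1666, 0.2739], 0.62)]
side lid_hinge [([0.6652, 0.1641, 0.0756], 0.83)]
top hatch_hinge []
top hatch_edge []
top grip_bar [([0.6652, -0.0628, 0.0041], 0.42)]
top lid_hinge [([0.6676, 0.1658, 0.0789], 0.56)]
```

Call:
move_arm(increments=[{"jaw": -1, "dx": 0, "dy": -0.01, "dz": -0.003, "twist": 0}, {"jaw": -1, "dx": 0, "dy": -0.01, "dz": -0.0025, "twist": 0}, {"jaw": -1, "dx": 0, "dy": -0.01, "dz": -0.002, "twist": 0}, {"jaw": -1, "dx": 0, "dy": -0.008, "dz": -0.0013, "twist": 0}, {"jaw": -1, "dx": 0, "dy": -0.007, "dz": -0.0007, "twist": 0}, {"jaw": -1, "dx": 0, "dy": -0.006, "dz": -0.0004, "twist": 0}, {"jaw": -1, "dx": 0, "dy": -0.005, "dz": -0.0002, "twist": 0}, {"jaw": -1, "dx": 0, "dy": -0.003, "dz": 0, "twist": 0}, {"jaw": -1, "dx": 0, "dy": 0, "dz": 0, "twist": 0}, {"jaw": -1, "dx": 0, "dy": 0, "dz": 0, "twist": 0}, {"jaw": -1, "dx": 0, "dy": 0, "dz": 0, "twist": 0}])

```text
t: 14.0
eef_pos: [0.6576, 0.1616, 0.3357]
ee_rot: [-3.142, 0.001, -1.623]
force: [-0.1, 5.3, 2.0]
width: 0.0111
gripper_force: 15.1
```

```bash
python3 - <<'E'
from h import *
s=arm.get_state();print(s["eef_pos"],s["force"],s["width"],s["gripper_force"])
for c in ["side","top"]:look(c,["hatch_hinge","hatch_edge","grip_bar","lid_hinge"])
f=arm.grab_frame("side");cv2.imwrite("pics/s5.png",cv2.resize(f[90:290,200:400],None,fx=3,fy=3))
E
```

```text
[0.65755871 0.16159938 0.33566553] [-0.05525931  5.33075134  2.00551252] 0.011055357722975554 15.053173452615738
side hatch_hinge []
side hatch_edge [([0.6698, 0.2218, 0.2069], 0.7)]
side grip_bar [([0.6569, 0.1646, 0.2859], 0.84), ([0.4625, -0.0482, 0.0001], 0.4)]
side lid_hinge [([0.6629, 0.1641, 0.0751], 0.86)]
top hatch_hinge [([0.672, 0.218, 0.1217], 0.55)]
top hatch_edge [([0.6707, 0.2155, 0.2099], 0.49)]
top grip_bar []
top lid_hinge [([0.6647, 0.1651, 0.0774], 0.78)]
```

View pics/s5.png

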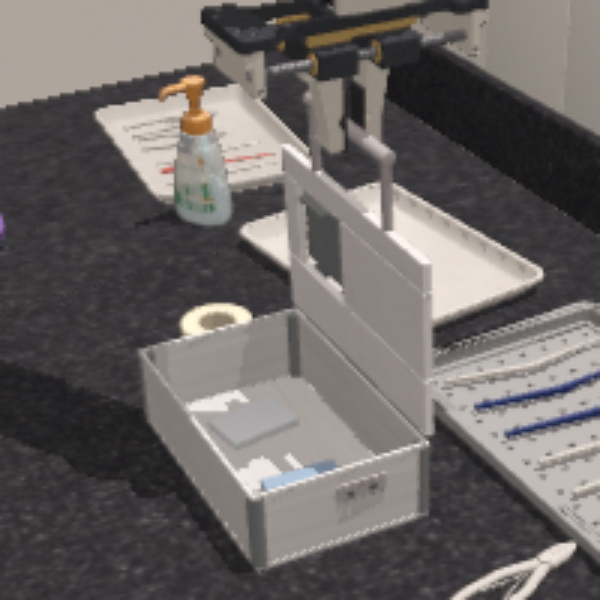

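The lid is nearly upright (crop 360,230), bar held at (370,140), hatch seen shut through the opening (325,240). Last few mm.

Call:
move_arm(increments=[{"jaw": -1, "dx": -0.001, "dy": -0.002, "dz": 0, "twist": 0}, {"jaw": -1, "dx": 0, "dy": -0.0015, "dz": 0, "twist": 0}, {"jaw": -1, "dx": 0, "dy": 0, "dz": 0, "twist": 0}, {"jaw": -1, "dx": 0, "dy": 0, "dz": 0, "twist": 0}, {"jaw": -1, "dx": 0, "dy": 0, "dz": 0, "twist": 0}, {"jaw": -1, "dx": 0, "dy": 0, "dz": 0, "twist": 0}, {"jaw": -1, "dx": 0, "dy": 0, "dz": 0, "twist": 0}, {"jaw": -1, "dx": 0, "dy": 0, "dz": 0, "twist": 0}])

```text
t: 15.22
eef_pos: [0.6608, 0.1616, 0.3358]
ee_rot: [3.141, -0.0, -1.623]
force: [-0.5, 1.5, 0.2]
width: 0.0115
gripper_force: 15.0
```

```bash
python3 - <<'E'
from h import *
s=arm.get_state();print(s["eef_pos"],s["force"],s["width"],s["gripper_force"])
for c in ["side","top"]:look(c,["hatch_hinge","hatch_edge","grip_bar","lid_hinge","timer","tape_roll","nippers"])
E
```

```text
[0.66076798 0.16160311 0.33575487] [-0.47385484  1.48301618  0.22484012] 0.011539976299054884 15.036408305168152
side hatch_hinge [([0.6706, 0.2163, 0.1248], 0.88)]
side hatch_edge [([0.6728, 0.2183, 0.209], 0.67)]
side grip_bar [([0.4615, -0.0451, -0.0042], 0.69), ([0.6608, 0.1657, 0.2841], 0.68)]
side lid_hinge [([0.664, 0.1653, 0.0764], 0.8)]
side timer [([0.4605, -0.0459, -0.0031], 0.59)]
side tape_roll [([0.6309, 0.3773, -0.0028], 0.61)]
side nippers [([0.6691, -0.0684, -0.0015], 0.76)]
top hatch_hinge [([0.6738, 0.218, 0.125], 0.96)]
top hatch_edge [([0.6741, 0.2147, 0.2086], 0.5)]
top grip_bar [([0.6593, 0.1686, 0.2858], 0.6)]
top lid_hinge [([0.6647, 0.163, 0.0801], 0.64)]
top timer [([0.4638, -0.0463, 0.0019], 0.83)]
top tape_roll [([0.6314, 0.3816, -0.0], 0.57)]
top nippers [([0.6683, -0.0647, 0.0028], 0.83)]
```

```bash
python3 -c "
from station import arm
print(arm.job_done())"
```

```text
the job is handed in; nothing more can be done
None
```

The job is handed in at about 16 s of the 54 s allowed: the hatch was pressed shut with the lid down, the lid stands upright at about 1.56 rad by my measurements with the bar still gripped, and the timer, tape roll and nippers were not touched.

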